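# Bring the red-lidded dish round to the pointer

## Robot

A 6-joint arm with a two-finger parallel gripper is mounted at the origin on the work surface. World frame = base frame: x ahead of the robot, y to its left, z up, the work surface at z = 0. Lengths are in m, angles in rad, forces in N, time in s.
With the tool pointing down it reaches from about 0.325 to 0.875 m from the base axis. Payload 4.4 kg.
Tool frame: the origin (TCP) lies at the very end of the fingers, on their centre line; the grasp point (between the pads) lies 19 mm behind it; z points along the fingers, y is the direction in which the jaws open and shut (so a half turn about z gives the same grasp; the last joint's range is limited). The gripper opens to 85 mm and grips with 20 to 120 N. Pads are 22 mm wide; open, the fingers measure 114 mm over their backs; the gripper's body (76 mm by 85 mm) begins 54 mm behind the grasp point. The pads swing forward as they close: fully open they stand 13 mm farther back than shut.
Start: joints at [0.985, 0.207, 1.542, -0, 1.393, -0.15], TCP at [0.243, 0.521, 0.231] pointing down, gripper open.
Joint ranges: [-2.73, 2.73], [-0.86, 2.22], [0.23, 2.46], [-1.11, 4.25], [0.08, 2.63], [-2.82, 2.82]. Speed limits (rad/s): [2.79, 2.79, 3.14, 3.14, 3.14, 3.14].

## Interface

Orientations are given as a unit quaternion [w, x, y, z].
In Python, from workcell import bot, eyes, finish_job gives the robot as it stands.
- The arm moves only by the tool move_arm, never from a script. Its argument "targets" is a list of rows, each an object with "delta_pos": the shift along the world's x, y, z in cm, a list of three; "rotation": the turn, a rotation vector about the world's x, y, z in rad, a list of three; "fingers": the closure, from -1 (fully open) to 1 (shut). A call has 1 to 10 rows; each row shifts and turns the commanded pose from where the row before left it; what a row does not reach is not made up. A row lasts 1/8 s, in which the tool goes at most 62.5 mm and 10.7 degrees, less where a joint would pass 70% of its speed; a pose out of reach is approached as far as the arm can. A call is refused whole if a number of a shift passes 6.25 or a number of a turn 0.188, either way. A call with a gripper value outside its range is refused whole. The fingers move at their own pace and stop on an object; "grip_force" is the grip in N (left out, the last holds). Time passes only in rows, so rows that do not move let the fingers close. It gives the time, the measured TCP pose, the force and the opening at its end, in the units of the state.
- bot.observe(): the state, without advancing time (a new reading comes with each control period).
- eyes.camera(name): name is "scene" or "top"; returns (picture, depth): 420x560x3 uint8, red, green, blue; 420x560 float32, m along the optical axis (not along the pixel's ray), 0 where there is no reading.
- eyes.camera_params(name): a dict with "vfov" (degrees; the focal length in pixels is half the picture's height over the tangent of half this angle, whatever the lens; pixels are square), "cx", "cy" (the principal point, pixels), "cam_to_world" (4x4, takes a point from camera to world coordinates). Camera axes: x right, y down, z forward; pixel columns grow to the right and rows downward; lengths in m; the calibration is good to about 2 mm. A picture is of the moment at which its call begins. camera_params takes no time and is no camera call.
- finish_job(): hands the job in, once; it reports no verdict.
The state is a dict: "t": time; "joint_pos": joint angles; "joint_velocities": joint speeds; "joint_efforts": joint torques, N m; "position": TCP position; "eef_rot": TCP orientation; "ft_force": force on the tool from outside, world axes, zero at the start; "moment": the same for the moment, N m; "gripper_width": finger opening in m.
Only numpy, scipy, OpenCV 4.12 (cv2) and the standard library are available. Lean on these libraries where they do the work, as an engineer would, in place of code of your own. Each camera call takes 0.05 s, during which the arm holds its last target.

## Task

Turn the dish carousel by gently pushing the blue pegs on its rim with the fingertips, either way round, until the dish with the red lid stands squarely in line with the yellow pointer, then take the hand away. Push only: do not touch, lift or unseat any of the dishes, do not whirl the carousel, and leave everything else on the bench where it stands.

Things in the scene. Friction and masses are not known exactly. Their poses are not given: they have to be found in the camera images.
- red_dish: round covered culture dish, 55 mm across and 16 mm high, about 35 g, the only one with a bright red lid, standing loose between low steel pins on the carousel; origin at the centre of its underside, 28 mm above the bench; its yaw means nothing. It may start in any of the five places of the carousel
- dish_a: round covered culture dish, 55 mm across and 16 mm high, about 35 g, amber, standing loose between low steel pins on the carousel; origin at the centre of its underside, 28 mm above the bench; its yaw means nothing
- dish_b: round covered culture dish, 55 mm across and 16 mm high, about 35 g, dark ochre, standing loose between low steel pins on the carousel; origin at the centre of its underside, 28 mm above the bench; its yaw means nothing
- dish_c: round covered culture dish, 55 mm across and 16 mm high, about 35 g, pale cream, standing loose between low steel pins on the carousel; origin at the centre of its underside, 28 mm above the bench; its yaw means nothing
- dish_d: round covered culture dish, 55 mm across and 16 mm high, about 35 g, olive green, standing loose between low steel pins on the carousel; origin at the centre of its underside, 28 mm above the bench; its yaw means nothing
- foot: fixed black foot of the carousel, a 190 mm disc; origin on the bench under the carousel's vertical turning axis. Its own -x axis points from the turning axis along the yellow pointer, roughly towards the robot. The pointer is a yellow block 24 mm wide, 136 to 180 mm from the axis, top 22 mm above the bench
- front_mark (a point): point in line with the yellow pointer, 72 mm from the turning axis, 28 mm above the bench: where the origin of the dish that faces the pointer lies
- platter (a joint): turn of the carousel's round grey platter about its vertical axis, rad, growing anticlockwise seen from above. It turns either way (no stop within four turns) on a stiff bearing, about 1 to 2 N at the pegs, and stays where it is left. It reads 0 at the start
- hub (a point): centre of the platter's upper face, on the turning axis, 28 mm above the bench. The platter is 260 mm across and 12 mm thick. Five dish places, 72 degrees apart, have their centres 72 mm from the axis; round each, steel pins rise 7 mm from the platter
- peg (a point): top centre of one of the five alike upright blue finger pegs near the platter's rim, 118 mm from the axis, 72 degrees apart, each midway between two dish places; 14 mm thick, top 76 mm above the bench (32 mm above the dishes' lids).
- wash_bottle: white wash bottle with a blue cap, 60 mm across, 160 mm tall; origin at the centre of its underside; bystander
- stain_jar: amber glass jar with a black cap, 52 mm across, 70 mm tall; origin at the centre of its underside; bystander
- slide_box: navy box with white lid, 76 x 116 x 40 mm; origin at the centre of its underside; bystander
- beaker: open glass beaker, 70 mm across, 85 mm tall; origin at the centre of its underside; bystander
There are look-alikes about, which are no part of the job. Leave any purple or turquoise look-alike of the dish_c alone.

How it is judged:
On the way:
1. the carousel is pushed round ((value of joint platter above 0.15 rad or value of joint platter below -0.15 rad)), for 0.05 s.
At the end, for the whole second after the job is handed in: The centre of the red-lidded dish is within 12 mm of the mark in line with the yellow pointer, the carousel is at rest, all five dishes still lie flat in it (within 3 mm of their resting height), and the bottle, jar, box and beaker are within 20 mm of where they began (horizontal distance between red_dish and front_mark below 0.012 m and velocity of joint platter between -0.05 and 0.05 rad/s and height (world z) of red_dish between 0.025 and 0.031 m and height (world z) of dish_a between 0.025 and 0.031 m and height (world z) of dish_b between 0.025 and 0.031 m and height (world z) of dish_c between 0.025 and 0.031 m and height (world z) of dish_d between 0.025 and 0.031 m and distance of each of wash_bottle, stain_jar, slide_box, beaker from where it was at the start of the episode below 0.02 m); the robot touches nothing.
It fails at once if the robot touches a dish (contact force between any of the fingers, the arm and red_dish above 1 N or contact force between any of the fingers, the arm and dish_a above 1 N or contact force between any of the fingers, the arm and dish_b above 1 N or contact force between any of the fingers, the arm and dish_c above 1 N or contact force between any of the fingers, the arm and dish_d above 1 N).
It fails at once if a dish is lifted off the carousel, tipped or falls off it (height (world z) of any of red_dish, dish_a, dish_b, dish_c, dish_d above 0.036 m or height (world z) of any of red_dish, dish_a, dish_b, dish_c, dish_d below 0.022 m or angle between any of red_dish, dish_a, dish_b, dish_c, dish_d's own z axis and vertical above 0.25 rad).
It fails at once if the carousel is whirled faster than about half a turn a second (velocity of joint platter above 3.2 rad/s or velocity of joint platter below -3.2 rad/s).
It fails at once if something standing on the bench is shifted by more than 20 mm (distance of any of wash_bottle, stain_jar, slide_box, beaker from where it was at the start of the episode above 0.02 m).
It also fails if it takes over 51 s, if anything falls off the work surface, if the arm or the gripper's body presses on something with over 40 N, if the wrist force passes 120 N, or if a joint passes its speed limit or range.

## Working session

There is one attempt and no reset: what is moved stays moved. The work goes in short steps, Python scripts to look and compute and a tool call to move; the robot and the scene stay as the last step left them, time stands still between calls to the robot, and variables do not carry over. Pictures are saved under pics/ and viewed, and the job is handed in when it is done.

Besides the shell and the picture viewer there is one more tool, called after ">>>" by a JSON object that holds its "method" and its "body". move_arm: Moves the arm, as the interface text tells. Its arguments: {"type":"object","properties":{"targets":{"type":"array","items":{"type":"object","properties":{"delta_pos":{"type":"array","items":{"type":"number"}},"rotation":{"type":"array","items":{"type":"number"}},"fingers":{"type":"number"}}}},"grip_force":{"type":"number"}},"required":["targets"]}

```bash
mkdir -p pics; cat > h.py <<'E'
import numpy as np, cv2
from workcell import bot, eyes, finish_job
def grab(name,tag):
    p,d=eyes.camera(name); c=eyes.camera_params(name)
    cv2.imwrite(f'pics/{tag}.png',p[:,:,::-1]); np.savez(f'{tag}.npz',p=p,d=d,T=c['cam_to_world'],cx=c['cx'],cy=c['cy'],f=210/np.tan(np.radians(c['vfov'])/2))
    return np.load(f'{tag}.npz')
def onplane(k,u,v,z):
    T=k['T'];r=T[:3,:3]@np.array([(u-k['cx'])/k['f'],(v-k['cy'])/k['f'],1]);o=T[:3,3]
    return o+r*(z-o[2])/r[2]
E
python3 - <<'E'
from h import *
for n in('top','scene'):
    k=grab(n,n+'0');print(n,k['T'].round(3).tolist(),k['f'],k['cx'],k['cy'],eyes.camera_params(n).keys())
print(bot.observe())
E
```

```text
top [[-0.017, -0.988, 0.15, 0.437], [-1.0, 0.018, 0.007, -0.014], [-0.01, -0.15, -0.989, 1.106], [0.0, 0.0, 0.0, 1.0]] 436.84582548435066 278.43234465983505 205.35591469235698 dict_keys(['vfov', 'cx', 'cy', 'cam_to_world'])
scene [[-0.424, 0.555, -0.716, 1.397], [0.906, 0.248, -0.344, 0.409], [-0.013, -0.794, -0.608, 0.775], [0.0, 0.0, 0.0, 1.0]] 434.70302773015715 278.27133038001006 211.15183385294 dict_keys(['vfov', 'cx', 'cy', 'cam_to_world'])
{'t': 0.1, 'joint_pos': array([ 9.84506427e-01,  2.07388420e-01,  1.54281544e+00,  3.01324963e-05,
        1.39349042e+00, -1.50490829e-01]), 'joint_velocities': array([ 0.00038141,  0.00031453, -0.00229915,  0.00163543, -0.00196954,
       -0.00072508]), 'joint_efforts': array([-1.31934676e-04, -3.84095550e+01, -2.92548341e+01, -3.34633378e-04,
        4.87695143e-03,  3.56630710e-05]), 'position': array([0.2423435 , 0.52068436, 0.23020935]), 'eef_rot': array([-3.92244492e-04,  2.16181796e-01,  9.76352563e-01, -9.74970730e-04]), 'ft_force': array([ 0.07819889, -0.20662389,  0.8185597 ]), 'moment': array([-0.03237224,  0.03020343, -0.00043729]), 'gripper_width': 0.08563151936526389}
```

View pics/top0.png

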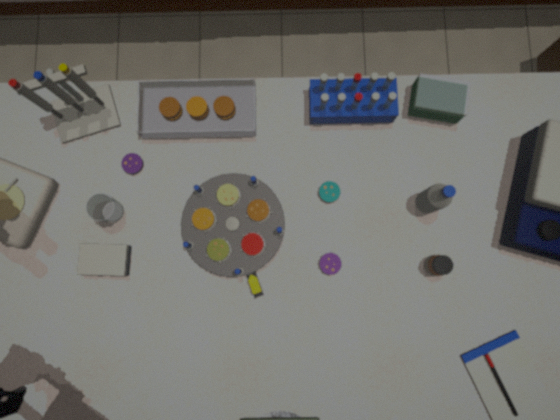

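View pics/scene0.png

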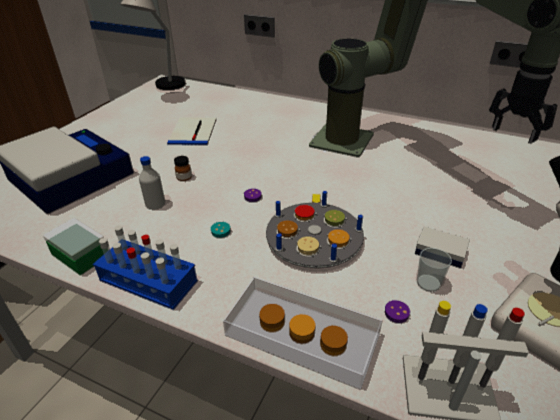

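The top view shows the carousel at about (232,223), the only red lid on it at (252,244), and the yellow pointer at (255,285). Blue pegs are at (197,189), (253,181), (280,231), (238,272) and (187,245). The purple discs at (132,163) and (330,264) and the turquoise one at (329,192) lie on the bench and aren't part of the job. Next I'll measure and take an enlarged crop.

```bash
cat >> h.py <<'E'
def blobs(k,lo,hi,box,amin=8):
    h=cv2.cvtColor(k['p'],cv2.COLOR_RGB2HSV);m=cv2.inRange(h,np.array(lo),np.array(hi))
    u0,v0,u1,v1=box;mm=np.zeros_like(m);mm[v0:v1,u0:u1]=m[v0:v1,u0:u1]
    n,l,s,c=cv2.connectedComponentsWithStats(mm)
    return [(c[i],s[i]) for i in range(1,n) if s[i][4]>=amin]
BOX=(165,160,300,310)
def measure(k):
    R={}
    R['red']=[onplane(k,*c,.044)[:2] for c,s in blobs(k,(0,170,90),(6,255,255),BOX,50)+blobs(k,(174,170,90),(180,255,255),BOX,50)]
    R['yel']=[onplane(k,*c,.022)[:2] for c,s in blobs(k,(24,180,90),(34,255,255),(235,265,275,310),30)]
    R['peg']=[onplane(k,*c,.066)[:2] for c,s in blobs(k,(100,110,40),(125,255,255),BOX,8)]
    R['hubcap']=[onplane(k,*c,.03)[:2] for c,s in blobs(k,(0,0,120),(180,60,255),(222,213,243,234),20)]
    return R
E
python3 - <<'E'
from h import *
k=np.load('top0.npz')
for a,b in measure(k).items(): print(a,np.round(b,4).tolist())
for u,v in[(232,223),(252,244),(255,285),(210,200),(238,270)]: 
    d=float(k['d'][v,u]);P=k['T']@np.array([(u-k['cx'])/k['f']*d,(v-k['cy'])/k['f']*d,d,1]);print(u,v,P.round(4))
c=cv2.resize(k['p'][160:310,160:310,::-1],None,fx=4,fy=4,interpolation=cv2.INTER_CUBIC);cv2.imwrite('pics/crop0.png',c)
E
```

```text
red [[0.5053, 0.0605]]
yel [[0.4074, 0.0571]]
peg [[0.6622, 0.0551], [0.6424, 0.1918], [0.5371, -0.0061], [0.5058, 0.2158], [0.4403, 0.0939]]
hubcap [[0.5581, 0.1098]]
232 223 [0.558  0.1095 0.0323 1.    ]
252 244 [0.5044 0.0593 0.0473 1.    ]
255 285 [0.4059 0.0544 0.023  1.    ]
210 200 [0.6174 0.1651 0.0281 1.    ]
238 270 [0.4425 0.0906 0.0754 1.    ]
```

View pics/crop0.png

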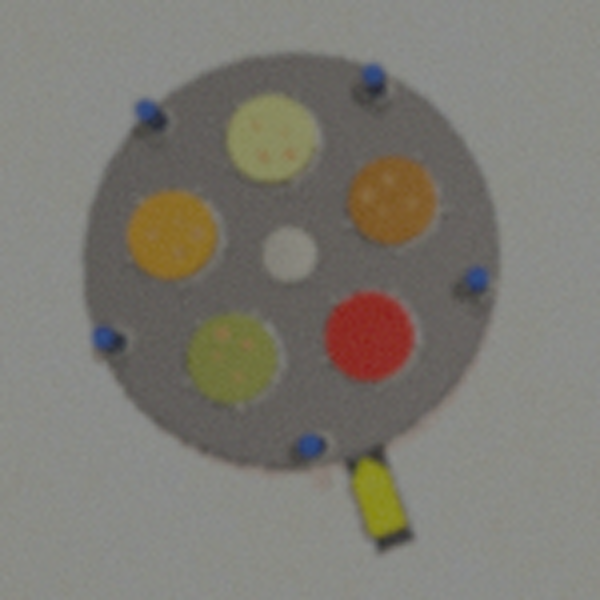

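All the measurements agree with the given sizes:

| Item | Measured | Given |
|---|---|---|
| Hub | (0.558, 0.110) | – |
| Peg radius | 118 mm | 118 mm |
| Red dish radius | 72 mm | 72 mm |
| Pointer radius | 159 mm | 158 mm |

The red lid is at −136.5° and the pointer at −160.6°, so the platter needs about −24° (clockwise). I'll push the peg at (0.537, −0.006) towards −x with shut fingers. The tool's x axis is already nearly along that motion.

>>> {"method": "move_arm", "body": {"targets": [{"delta_pos": [2.8,-4.4,0],"rotation": [0,0,0],"fingers": 1},{"delta_pos": [2.8,-4.4,0],"rotation": [0,0,0],"fingers": 1},{"delta_pos": [2.8,-4.4,0],"rotation": [0,0,0],"fingers": 1},{"delta_pos": [2.8,-4.4,0],"rotation": [0,0,0],"fingers": 1},{"delta_pos": [2.8,-4.4,0],"rotation": [0,0,0],"fingers": 1},{"delta_pos": [2.8,-4.4,0],"rotation": [0,0,0],"fingers": 1},{"delta_pos": [2.8,-4.4,0],"rotation": [0,0,0],"fingers": 1},{"delta_pos": [2.8,-4.4,0],"rotation": [0,0,0],"fingers": 1},{"delta_pos": [2.8,-4.4,0],"rotation": [0,0,0],"fingers": 1},{"delta_pos": [2.8,-4.4,0],"rotation": [0,0,0],"fingers": 1}]}}

```text
t: 1.35
position: [0.5231, 0.0797, 0.2309]
eef_rot: [-0.0, 0.216, 0.976, 0.0]
ft_force: [0.5, 0.9, 0.8]
gripper_width: -0.0001
```

>>> {"method": "move_arm", "body": {"targets": [{"delta_pos": [3.1,-4.7,0],"rotation": [0,0,0],"fingers": 1},{"delta_pos": [3.1,-4.7,0],"rotation": [0,0,0],"fingers": 1},{"delta_pos": [0,0,-4.0],"rotation": [0,0,0],"fingers": 1},{"delta_pos": [0,0,-4.0],"rotation": [0,0,0],"fingers": 1},{"delta_pos": [0,0,-4.0],"rotation": [0,0,0],"fingers": 1},{"delta_pos": [0,0,0],"rotation": [0,0,0],"fingers": 1},{"delta_pos": [0,0,0],"rotation": [0,0,0],"fingers": 1}]}}

```text
t: 2.22
position: [0.5856, -0.0128, 0.1125]
eef_rot: [0.001, 0.216, 0.976, 0.0]
ft_force: [0.2, 0.1, 0.0]
gripper_width: -0.0003
```

```bash
python3 - <<'E'
from h import *
k=grab('scene','scene1')
cv2.imwrite('pics/s1.png',cv2.resize(k['p'][130:290,220:420,::-1],None,fx=3.5,fy=3.5,interpolation=cv2.INTER_CUBIC))
E
```

```text
(no output)
```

View pics/s1.png

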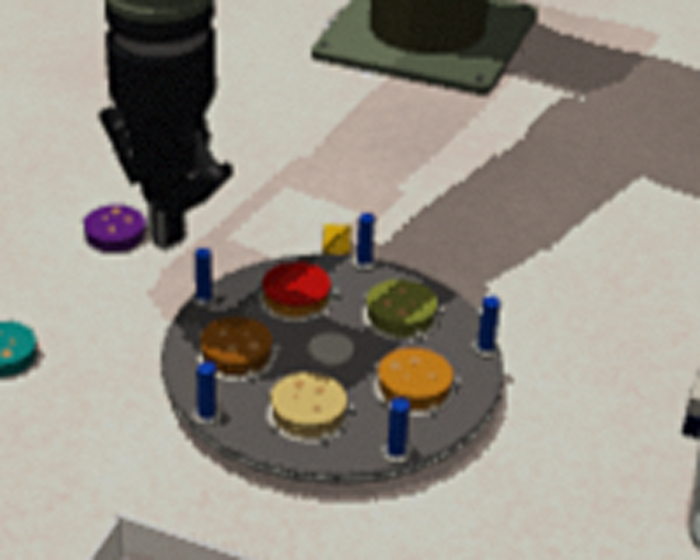

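The crop shows the shut fingers hanging clear of the rim beside the first peg (crop about (205,275)), with nothing in the way. I'll lower to z≈0.057 and push gently.

>>> {"method": "move_arm", "body": {"targets": [{"delta_pos": [0,0,-2.8],"rotation": [0,0,0],"fingers": 1},{"delta_pos": [0,0,-2.8],"rotation": [0,0,0],"fingers": 1},{"delta_pos": [-1.0,0.1,0],"rotation": [0,0,0],"fingers": 1},{"delta_pos": [-1.0,0.1,0],"rotation": [0,0,0],"fingers": 1},{"delta_pos": [-0.7,0.1,0],"rotation": [0,0,0],"fingers": 1},{"delta_pos": [-0.7,0.1,0],"rotation": [0,0,0],"fingers": 1},{"delta_pos": [-0.7,0.2,0],"rotation": [0,0,0],"fingers": 1},{"delta_pos": [-0.7,0.2,0],"rotation": [0,0,0],"fingers": 1},{"delta_pos": [-0.7,0.2,0],"rotation": [0,0,0],"fingers": 1},{"delta_pos": [0,0,0],"rotation": [0,0,0],"fingers": 1}]}}

```text
t: 3.52
position: [0.5283, -0.0022, 0.0547]
eef_rot: [-0.001, 0.216, 0.976, 0.0]
ft_force: [0.3, 0.3, 0.3]
gripper_width: -0.0002
```

```bash
python3 - <<'E'
from h import *
k=grab('top','top2')
for a,b in measure(k).items(): print(a,np.round(b,4).tolist(), [round(float(np.degrees(np.arctan2(p[1]-.110,p[0]-.558))),1) for p in b])
cv2.imwrite('pics/t2.png',cv2.resize(k['p'][150:310,160:360,::-1],None,fx=3.5,fy=3.5,interpolation=cv2.INTER_CUBIC))
E
```

```text
red [[0.4916, 0.0627]] [-144.5]
yel [] []
peg [[0.66, 0.168], [0.6444, 0.0306], [0.534, 0.2255]] [29.6, -42.6, 101.7]
hubcap [[0.5639, 0.111]] [9.2]
```

View pics/t2.png

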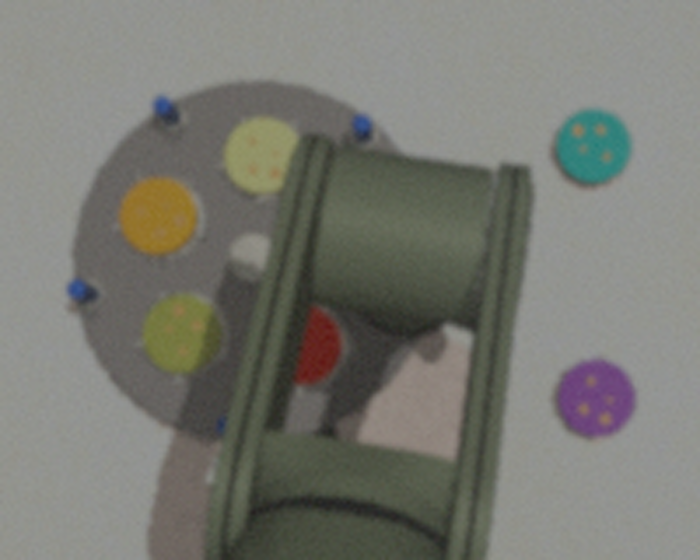

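The arm hides part of the carousel, but the visible pegs show it has turned 14.8° clockwise (−27.7° to −42.6°). That leaves about 9.4°, or 19 mm at the pegs, which I'll push more slowly.

>>> {"method": "move_arm", "body": {"targets": [{"delta_pos": [-0.4,0.2,0],"rotation": [0,0,0],"fingers": 1},{"delta_pos": [-0.4,0.2,0],"rotation": [0,0,0],"fingers": 1},{"delta_pos": [-0.4,0.2,0],"rotation": [0,0,0],"fingers": 1},{"delta_pos": [-0.3,0.2,0],"rotation": [0,0,0],"fingers": 1},{"delta_pos": [-0.2,0.1,0],"rotation": [0,0,0],"fingers": 1},{"delta_pos": [0,0,0],"rotation": [0,0,0],"fingers": 1},{"delta_pos": [0,0,0],"rotation": [0,0,0],"fingers": 1}]}}

```text
t: 4.45
position: [0.5125, 0.0065, 0.0552]
eef_rot: [-0.0, 0.216, 0.976, 0.0]
ft_force: [-0.5, 0.8, 0.9]
gripper_width: 0.0002
```

```bash
python3 - <<'E'
from h import *
k=grab('top','top3')
for a,b in measure(k).items(): print(a,np.round(b,4).tolist(), [round(float(np.degrees(np.arctan2(p[1]-.110,p[0]-.558))),1) for p in b])
E
```

```text
red [[0.4823, 0.0719]] [-153.3]
yel [[0.415, 0.059]] [-160.4]
peg [[0.6684, 0.1531], [0.6322, 0.0182], [0.551, 0.2279], [0.4431, 0.1398]] [21.3, -51.1, 93.4, 165.5]
hubcap [[0.5597, 0.1162]] [74.5]
```

About 1.8° is left. I'll give it a last 3.5 mm nudge, then back off along the push line and lift away.

>>> {"method": "move_arm", "body": {"targets": [{"delta_pos": [-0.2,0.1,0],"rotation": [0,0,0],"fingers": 1},{"delta_pos": [-0.1,0.1,0],"rotation": [0,0,0],"fingers": 1},{"delta_pos": [0,0,0],"rotation": [0,0,0],"fingers": 1},{"delta_pos": [0.8,-0.5,0],"rotation": [0,0,0],"fingers": 1},{"delta_pos": [1.6,-1.2,0],"rotation": [0,0,0],"fingers": 1},{"delta_pos": [0,0,3.0],"rotation": [0,0,0],"fingers": 1},{"delta_pos": [0,0,5.0],"rotation": [0,0,0],"fingers": 1},{"delta_pos": [0,0,5.0],"rotation": [0,0,0],"fingers": 1},{"delta_pos": [0,0,5.0],"rotation": [0,0,0],"fingers": 1},{"delta_pos": [0,0,0],"rotation": [0,0,0],"fingers": 1}]}}

```text
t: 5.75
position: [0.5376, -0.0096, 0.2412]
eef_rot: [0.006, 0.216, 0.976, 0.0]
ft_force: [-0.1, -0.0, -1.3]
gripper_width: -0.0001
```

>>> {"method": "move_arm", "body": {"targets": [{"delta_pos": [-2.0,-5.0,0],"rotation": [0,0,0],"fingers": 1},{"delta_pos": [-2.0,-5.0,0],"rotation": [0,0,0],"fingers": 1},{"delta_pos": [-2.0,-5.0,0],"rotation": [0,0,0],"fingers": 1},{"delta_pos": [-2.0,-5.0,0],"rotation": [0,0,0],"fingers": 1},{"delta_pos": [0,0,0],"rotation": [0,0,0],"fingers": 1},{"delta_pos": [0,0,0],"rotation": [0,0,0],"fingers": 1}]}}

```text
t: 6.5
position: [0.4534, -0.2085, 0.2343]
eef_rot: [-0.001, 0.217, 0.976, 0.001]
ft_force: [0.1, -0.4, -0.6]
gripper_width: 0.0001
```

```bash
python3 - <<'E'
from h import *
k=grab('top','top4')
for a,b in measure(k).items(): print(a,np.round(b,4).tolist(), [round(float(np.degrees(np.arctan2(p[1]-.110,p[0]-.558))),1) for p in b])
cv2.imwrite('pics/t4.png',k['p'][:,:,::-1])
E
```

```text
red [[0.4894, 0.0858]] [-160.6]
yel [[0.4078, 0.0571]] [-160.6]
peg [[0.6689, 0.1501], [0.6297, 0.0166], [0.5546, 0.2279], [0.4907, 0.0129], [0.4437, 0.1436]] [19.9, -52.5, 91.6, -124.7, 163.6]
hubcap [[0.5583, 0.1099]] [-27.7]
```

View pics/t4.png

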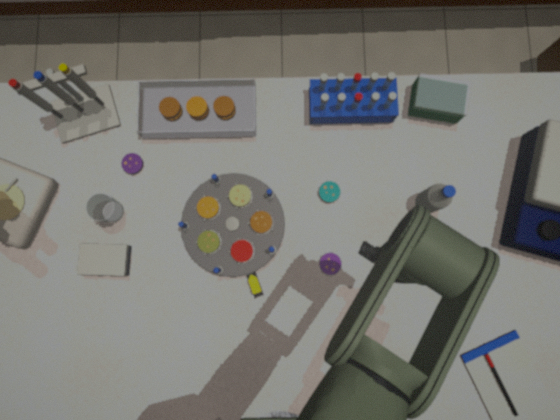

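The red lid (241,250) now lines up with the pointer (255,285): both read −160.6°. All five dishes sit in their places, the bottle, box and beaker are where they were, and the hand is clear of everything.

```bash
python3 -c "
from h import *
print(bot.observe()['ft_force']);print(finish_job())"
```

```text
[-0.05288949 -1.29444163 -0.07788045]
the job is handed in; nothing more can be done
None
```

I turned the carousel about 24° clockwise by pushing one blue peg with the shut fingertips, in three gentle stages. Then I backed the hand off, lifted it clear and handed the job in about 6.5 s into the 51 s limit.

**Last checks (top camera):**
- **Alignment:** the red lid and the yellow pointer both read −160.6° about the hub. The red dish is 72.8 mm from the axis, against the 72 mm expected, so it sits about 1 mm from the mark.
- **Dishes:** all five appear seated in their places, judged from the picture; I didn't measure their final heights.
- **Bystanders:** the bottle, box and beaker look unmoved. The arm hid the stain jar in the last picture, so I couldn't confirm it there, but the hand stayed well above its height near it.
- **Forces:** the wrist force after each move never read more than about 1.4 N.

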